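Bring the marked specimen under the penetrometer needle and hold it at the detent

TASK

First use the blue tab to move the cross slide until the red spot in the soil tin lies on the needle's line along the rail. Then grip the black handle and slide the carriage gently along the rail toward the penetrometer until its ball clicks into the notch, with the red spot right under the needle tip, without running past the notch or touching the penetrometer or knocking the loose things around it. Finish while still gripping the handle with the carriage resting in the notch: do not let go.

Things in the scene. Friction and masses are not known exactly. Their poses are not given: they have to be found in the camera images.
- slide_base: Fixed grey rail base, 170 x 440 x 12 mm (36 mm high at the steel detent strip on its -x edge); origin at the centre of its underside. Its y axis is the rail direction, + toward the notch; its x axis is across the rail, + away from the robot. The carriage is seated when the cross slide's centre is at y = +100 mm of this frame; a yellow line on the strip marks the notch.
- carriage (a joint): Place of the aluminium carriage along the rail (m), + along +y of slide_base; 0 = spring ball in the notch's middle; starts at -0.16 to -0.09, end stop at +0.03. Sliding takes 3 to 6 N. From 5 mm before the middle the ball drops in and pulls the carriage forward; just beyond the middle the push needed rises over 3 N above the sliding drag before it would climb out.
- cross_slide (a joint): Position of the cross slide on the carriage (m), positive along +x of slide_base (away from the robot), range -0.036 to +0.036; stays where it is left, sliding takes about 2 to 4 N. At 0 the red spot is above the rail's centre line.
- mark (a point): Centre of the red spot (10 mm disc, top face at z = 74 mm) on the soil in the open metal tin (64 mm wide, 36 mm tall, rim at z = 87 mm), which is fixed on the cross slide and moves with it.
- needle_tip (a point): Tip of the fixed steel needle of the penetrometer, 5 mm above the rim of the tin. Seen along +y of slide_base it is level with the notch; across the rail it stands up to 12 mm either side of the rail's centre line.
- cross_grip (a point): Grip point on the blue tab of the cross slide, 14 mm below its top and 92 mm from the red spot on the robot's side (-x of slide_base). The tab is upright, 14 mm thick along the rail, 26 mm wide across it, 34 mm tall (z = 51 to 85 mm); grip it from above with the fingers closing along the rail.
- pull_handle: Black upright handle with an orange band at the trailing (-y) end of the carriage, 132 mm from the cross slide's centre, on the rail's centre line; 14 mm thick along the rail, 34 mm wide across it, 44 mm tall (z = 37 to 81 mm). Origin at the centre of its underside. Grip it from above with the fingers closing along the rail.
- pull_grip (a point): Grip point in the handle, 28 mm above its underside (16 mm below its top).
- penetrometer: Fixed green stand, 249 mm tall, with a round column 142 mm behind the needle (+x), an arm at z = 165 mm over the rail and a white dial above the needle; origin on the table straight under the needle tip, axes parallel to slide_base. Not to be touched.
- lidded_tin: Bystander: loose lidded aluminium tin, 68 mm wide, 40 mm tall, on the table; origin at the centre of its underside.
- stopwatch: Bystander: loose black and white stopwatch, 68 x 58 x 15 mm; origin at the centre of its underside.
- spanner: Bystander: loose steel spanner, 153 mm long along its y, 8 mm thick; origin at the centre of its underside.

How it is judged:
On the way, in this order (a step that is already met when the one before it is completed fails the run):
1. the red spot is on the needle's line along the rail, within 4 mm across, while the carriage is still well before the notch (x of mark in the frame of needle_tip between -0.004 and 0.004 m and value of joint carriage below -0.03 m), for 0.2 s.
2. the carriage, gripped by its handle, has clicked into the notch (value of joint carriage between -0.003 and 0.003 m and contact force between the fingers and pull_handle above 3 N), for 0.2 s.
At the end, for the whole second after the job is handed in: The carriage rests within 3 mm of the notch's middle, the red spot is within 5.5 mm of straight below the needle tip, and the fingers still grip the black handle (more than 3 N) with the carriage still (all of step 2 and velocity of joint carriage between -0.005 and 0.005 m/s and horizontal distance between mark and needle_tip below 0.0055 m); the arm keeps its last pose, push and grip.
It fails at once if the carriage runs more than 12 mm past the notch (value of joint carriage above 0.012 m).
It fails at once if the robot bumps the penetrometer (contact force between the arm and penetrometer above 3 N).
It fails at once if the fingers bump the penetrometer (contact force between the fingers and penetrometer above 3 N).
It fails at once if a bystander is pushed more than 20 mm (distance of any of lidded_tin, stopwatch, spanner from where it was at the start of the episode above 0.02 m).
It also fails if it takes over 54 s, if anything falls off the work surface, if the arm or the gripper's body presses on something with over 40 N, if the wrist force passes 120 N, or if a joint passes its speed limit or range.

ROBOT

A 7-joint arm with a two-finger parallel gripper is mounted at the origin on a cart in front of the work surface, level with it; the furniture and walls round the work are solid. World frame = base frame: x ahead of the robot, y to its left, z up, the work surface at z = 0. Lengths are in m, angles in rad, forces in N, time in s.
With the tool pointing down it reaches from about 0.35 to 0.9 m from the base axis. Payload 8.1 kg.
Tool frame: the origin (TCP) lies midway between the tips of the shut fingers; the grasp point (between the pads) lies 19 mm behind it; z points along the fingers, y is the line along which they close (so a half turn about z gives the same grasp; the last joint's range is limited). The gripper opens to 92 mm and grips with 3 to 60 N. Pads are 19 mm wide; open, the fingers measure 130 mm over their backs; the gripper's body (75 mm by 190 mm) begins 47 mm behind the grasp point.
Start: joints at [1.031, 0.434, 0.025, 1.573, -0.012, 1.134, -0.075], TCP at [0.264, -0.566, 0.227] pointing down, gripper open.
Joint ranges: [-2.62, 2.62], [-0.44, 2.09], [-1.27, 1.32], [0.08, 2.57], [-1.32, 4.46], [0.12, 2], [-2.74, 2.74]. Speed limits (rad/s): [2.22, 2.22, 3.01, 3.01, 3.14, 3.14, 3.14].

INTERFACE

Orientations are given as a rotation vector (axis times angle).
In Python, from cell import arm gives the robot as it stands.
- The arm moves only by the tool carry_out, never from a script. Its arguments are lists of equal length, an entry for each row: "claw": the finger opening in cm, from 0 to 9.18; "delta_pos": the shift along the tool's x, y, z in cm, a list of three; "angular": the turn, a rotation vector about the tool's x, y, z in rad, a list of three. In form: {"claw": [claw, ...], "delta_pos": [[dx, dy, dz], ...], "angular": [[ax, ay, az], ...]}. A call has 1 to 20 rows; each row shifts and turns the commanded pose from where the row before left it, along the tool's axes as they then stand; what a row does not reach is not made up. A row lasts 1/10 s, in which the tool goes at most 50 mm and 8.59 degrees, less where a joint would pass 70% of its speed; a pose out of reach is approached as far as the arm can. A call with a gripper value outside its range is refused whole. The fingers move at their own pace and stop on an object; "force" is the grip in N (left out, the last holds). Time passes only in rows, so rows that do not move let the fingers close. It gives the time, the measured TCP pose, the force, the opening and the grip force at its end, in the units of the state.
- arm.observe(): the state, without advancing time (a new reading comes with each control period).
- arm.get_image(name): name is "scene" or "top"; returns a dict with "frame" (480x640x3 uint8, red, green, blue), "mtx" (3x3 intrinsics, pixels), "T" (4x4, takes a point from camera to world coordinates). Camera axes: x right, y down, z forward; pixel columns grow to the right and rows downward; lengths in m; the calibration is good to about 2 mm. A picture is of the moment at which its call begins. There is no depth.
- arm.sign_off(): hands the job in; it is judged then, once.
Trained networks look in a picture, given as the dict that the camera call returned (one of the last four; its "shot" number tells which), for a name from the list of things; names that differ only in an ending like _2 or _b are one class to them, and where a whole thing is asked for, a point or a joint stands for the part that bears it (a point fixed in the world has none). Each returns a list of dicts, best first, with "conf" (0 to 1); they miss things now and then, are a little off and sometimes report something else, mostly with a low value. They report only what shows in the picture. A call takes as long as a camera call.
- arm.look_for(label, picture): "centre" ([column, row] as shares, 0 to 1, of the picture: columns of its width, rows of its height, amid what is visible of it).
- arm.trace(label, picture): "region" (480x640 bool, what is visible of it) and "centre" ([column, row] as shares, 0 to 1, of the picture: columns of its width, rows of its height, amid what is visible of it).
- arm.place_of(label, picture): "centre" ([column, row] as shares, 0 to 1, of the picture: columns of its width, rows of its height: a listed point, or the origin of a listed thing).
The state is a dict: "clock": time; "joints": joint angles; "dq": joint speeds; "joint_efforts": joint torques, N m; "position": TCP position; "ee_rot": TCP orientation; "force": force on the tool from outside, world axes, zero at the start; "ft_torque": the same for the moment, N m; "width": opening from 0.0 (shut) to 1.0 (fully open); "gripper_force": force on a finger pad.
Only numpy, scipy, OpenCV 4.12 (cv2) and the standard library are available. Lean on these libraries where they do the work, as an engineer would, in place of code of your own. Each camera call takes 0.05 s, during which the arm holds its last target. There are 200 camera calls.

## Working session

There is one attempt and no reset: what is moved stays moved. The work goes in short steps, Python scripts to look and compute and a tool call to move; the robot and the scene stay as the last step left them, time stands still between calls to the robot, and variables do not carry over. Pictures are saved under pics/ and viewed, at most 10 in all, crops included, and the job is handed in when it is done.

Besides the shell and the picture viewer there is one more tool, called in YAML: its name, and indented under it one key for each argument. carry_out: Moves the arm, as the interface text tells. Its arguments: {"type":"object","properties":{"claw":{"type":"array","items":{"type":"number"}},"delta_pos":{"type":"array","items":{"type":"array","items":{"type":"number"}}},"angular":{"type":"array","items":{"type":"array","items":{"type":"number"}}},"force":{"type":"number"}},"required":["claw","delta_pos","angular"]}

```bash
mkdir -p pics; cat > h.py <<'E'
import numpy as np, cv2
from cell import arm
from scipy.spatial.transform import Rotation as R
def ray(p,c):
    u=np.array([c[0]*640,c[1]*480,1.]); T=np.array(p["T"]); d=T[:3,:3]@np.linalg.inv(np.array(p["mtx"]))@u
    return T[:3,3],d
def at_z(p,c,z):
    o,d=ray(p,c); return o+d*(z-o[2])/d[2]
def tri(l):
    A=np.zeros((3,3));b=np.zeros(3)
    for p,c in l:
        o,d=ray(p,c); d=d/np.linalg.norm(d); M=np.eye(3)-np.outer(d,d); A+=M;b+=M@o
    return np.linalg.solve(A,b)
E
cat > m.py <<'E'
from h import *
import sys
P={n:arm.get_image(n) for n in("scene","top")}
for n in P: cv2.imwrite(f"pics/{n}{sys.argv[1]}.png",P[n]["frame"][:,:,::-1])
Z=dict(slide_base=0,mark=.074,needle_tip=.092,cross_grip=.071,pull_grip=.065,pull_handle=.037,penetrometer=0,lidded_tin=0,stopwatch=0,spanner=0)
for k,z in Z.items():
    L=[]
    for n in P:
        r=arm.place_of(k,P[n])
        if r:
            c=r[0]["centre"];L.append((P[n],c));print(k,n,round(r[0]["conf"],2),np.round([c[0]*640,c[1]*480],1),np.round(at_z(P[n],c,z),4))
    if len(L)==2: print("   tri",np.round(tri(L),4))
s=arm.observe();print({k:np.round(s[k],3) for k in s})
for n in P: print(n,np.round(P[n]["T"],3).tolist())
E
python3 m.py 0
```

```text
slide_base scene 0.95 [260.4 269.3] [0.6146 0.0639 0.    ]
slide_base top 0.7 [278.6 202.6] [0.6148 0.0653 0.    ]
   tri [0.6143 0.0649 0.0007]
mark scene 0.8 [271.5 232.3] [0.6261 0.0043 0.074 ]
mark top 0.63 [303.5 190.7] [ 0.6369 -0.0009  0.074 ]
   tri [ 0.6355 -0.0024  0.0681]
needle_tip scene 0.91 [227.1 246.3] [0.645  0.1404 0.092 ]
cross_grip top 0.47 [297.2 229.2] [0.5408 0.0134 0.071 ]
pull_grip scene 0.52 [315.  224.5] [ 0.573 -0.107  0.065]
pull_grip top 0.58 [352.5 213.6] [ 0.5822 -0.1243  0.065 ]
   tri [ 0.5842 -0.1245  0.0536]
pull_handle scene 0.59 [316.2 230. ] [ 0.5824 -0.1258  0.037 ]
penetrometer top 0.9 [247.8 191.8] [0.6422 0.1466 0.    ]
lidded_tin scene 0.57 [228.2 370.9] [0.4321 0.3671 0.    ]
lidded_tin top 0.86 [156.2 270.5] [0.4328 0.381  0.    ]
   tri [0.4294 0.3755 0.0086]
stopwatch top 0.82 [445.2 264.5] [ 0.4583 -0.3729  0.    ]
spanner scene 0.52 [351.7 206.5] [ 0.6206 -0.3613  0.    ]
spanner top 0.61 [432.6 207.3] [ 0.6079 -0.3396  0.    ]
   tri [ 0.6059 -0.3366  0.0144]
{'clock': np.float64(1.1), 'joints': array([ 1.031,  0.435,  0.025,  1.573, -0.012,  1.134, -0.075]), 'dq': array([-0.001, -0.002, -0.001,  0.001, -0.001, -0.   ,  0.002]), 'joint_efforts': array([-1.0000e-03, -6.6769e+01,  9.8400e-01, -3.1482e+01, -6.0000e-02,
        3.3000e-02,  0.0000e+00]), 'position': array([ 0.264, -0.566,  0.227]), 'ee_rot': array([3.067, 0.681, 0.   ]), 'force': array([0.197, 0.268, 0.182]), 'ft_torque': array([ 0.072,  0.013, -0.031]), 'gripper_force': np.float64(0.0), 'width': np.float64(1.002)}
scene [[-0.809, -0.298, 0.507, -0.157], [-0.588, 0.397, -0.705, 0.905], [0.009, -0.868, -0.496, 0.749], [0.0, 0.0, 0.0, 1.0]]
top [[0.013, -0.999, 0.052, 0.452], [-1.0, -0.013, -0.005, -0.023], [0.006, -0.052, -0.999, 1.407], [0.0, 0.0, 0.0, 1.0]]
```

```bash
python3 - <<'E'
import cv2
a=cv2.imread("pics/top0.png")[130:310,200:400]; cv2.imwrite("pics/tc0.png",cv2.resize(a,None,fx=3.3,fy=3.3,interpolation=cv2.INTER_CUBIC))
a=cv2.imread("pics/scene0.png")[150:350,150:390]; cv2.imwrite("pics/sc0.png",cv2.resize(a,None,fx=3,fy=3,interpolation=cv2.INTER_CUBIC))
E
```

```text
(no output)
```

View pics/tc0.png

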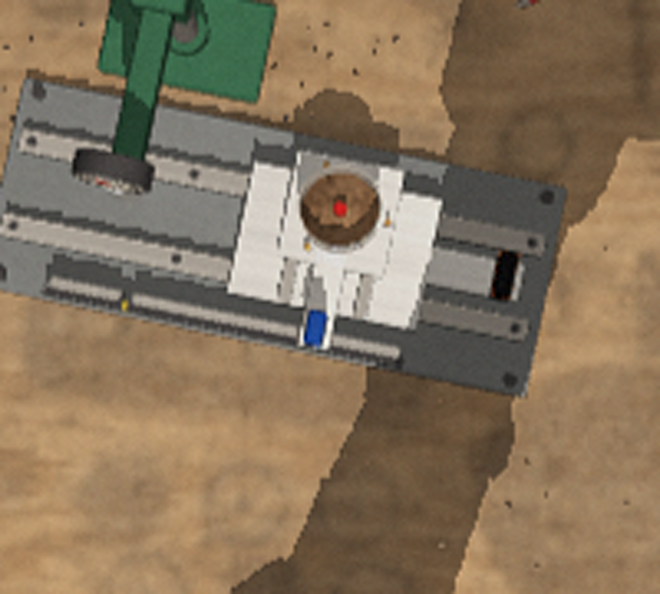

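View pics/sc0.png

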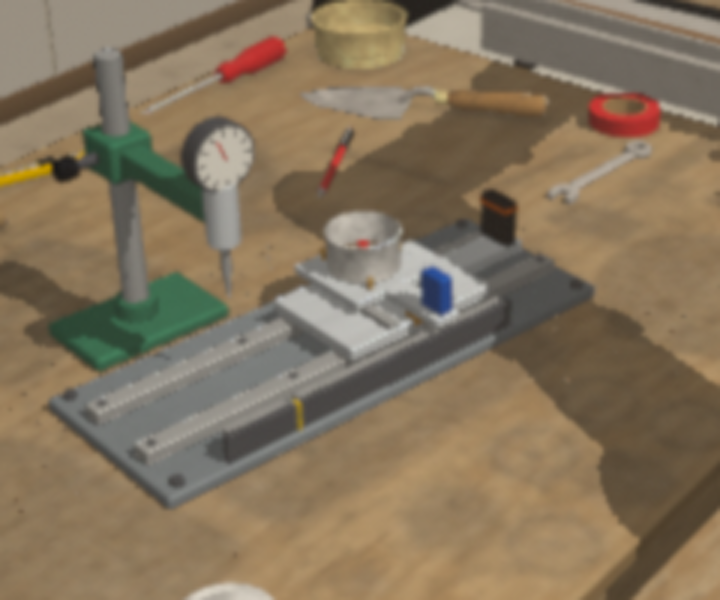

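View pics/scene0.png

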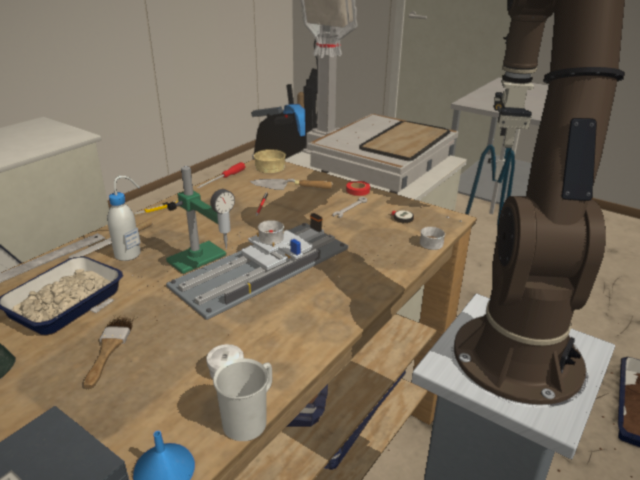

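Top view: the carriage is mid-rail, with the red spot near (303,193), the blue tab near (296,229) and the handle near (353,213). The rail runs to the left and slightly away from the robot. Scene view: the needle tip is near (226,247) and the yellow notch line near (249,287). Next I'll refine with line segments and colour.

```bash
cat > r.py <<'E'
from h import *
import sys
P={n:arm.get_image(n) for n in("scene","top")}
for n in P: cv2.imwrite(f"pics/{n}{sys.argv[1]}.png",P[n]["frame"][:,:,::-1])
def blob(p,box,f,z,name):
    c0,c1,r0,r1=box; a=p["frame"].astype(float)[r0:r1,c0:c1]
    w=np.clip(f(a[...,0],a[...,1],a[...,2]),0,None); w[w<.3*w.max()]=0
    n,l,s,c=cv2.connectedComponentsWithStats((w>0).astype(np.uint8)); k=1+np.argmax([w[l==i].sum() for i in range(1,n)]); w[l!=k]=0
    y,x=np.indices(w.shape); u=((w*x).sum()/w.sum()+c0+.5,(w*y).sum()/w.sum()+r0+.5)
    q=(u[0]/640,u[1]/480); print(name,np.round(u,2),int((w>0).sum()),np.round(at_z(p,q,z),4)); return q
red=lambda r,g,b:r-np.maximum(g,b)-40
blu=lambda r,g,b:b-np.maximum(r,g)-20
a,b=blob(P["scene"],(257,287,220,240),red,.074,"mark scene"),blob(P["top"],(290,315,183,203),red,.074,"mark top")
print(" tri",tri([(P["scene"],a),(P["top"],b)]))
a,b=blob(P["scene"],(285,305,235,260),blu,.068,"tab scene"),blob(P["top"],(285,310,215,240),blu,.083,"tab top(top face)")
yel=lambda r,g,b:np.minimum(r,g)-b-60
blob(P["top"],(230,246,215,228),yel,.036,"notch top"); blob(P["scene"],(240,256,278,296),yel,.024,"notch scene")
E
python3 r.py 1; python3 - <<'E'
import sys; sys.path.insert(0,'.')
from h import *
p=arm.get_image("top"); g=cv2.cvtColor(p["frame"],cv2.COLOR_RGB2GRAY)
for l in cv2.createLineSegmentDetector().detect(g)[0][:,0]:
    A=at_z(p,(l[0]/640,l[1]/480),.012);B=at_z(p,(l[2]/640,l[3]/480),.012);d=(B-A)
    if np.hypot(*d[:2])>.07 and abs((A+B)/2-[.615,.065,.012]).max()<.25:
        t=np.degrees(np.arctan2(d[1],d[0]));print(np.round(l,1),round(np.hypot(*d[:2]),3),round((t+45)%90-45,2),np.round((A+B)[:2]/2,3))
f=arm.get_image("scene")["frame"][205:265,195:285,::-1]; cv2.imwrite("pics/n.png",cv2.resize(f,None,fx=8,fy=8,interpolation=cv2.INTER_CUBIC))
E
```

```text
mark scene [271.1  231.06] 8 [ 0.631 -0.     0.074]
mark top [303.11 193.33] 15 [ 0.6303 -0.      0.074 ]
 tri [6.30477617e-01 1.45952767e-04 7.42167645e-02]
tab scene [296.93 245.55] 73 [0.5424 0.0091 0.068 ]
tab top(top face) [295.55 229.48] 55 [0.5392 0.0172 0.083 ]
notch top [237.5 222.9] 2 [0.5572 0.167  0.036 ]
notch scene [249.5  285.14] 3 [0.5665 0.1555 0.024 ]
[276.6 179.6 269.  215.8] 0.097 -10.83 [0.626 0.08 ]
[268.4 217.9 295.8 223.6] 0.073 -10.96 [0.566 0.055]
[320.6 180.9 290.5 174.8] 0.08 -10.76 [ 0.679 -0.005]
[239.5 221.5 288.2 231.4] 0.129 -10.76 [0.551 0.102]
[333.2 200.4 363.1 207.1] 0.08 -11.88 [ 0.613 -0.117]
[268.4 207.8 201.9 194.1] 0.177 -10.93 [0.616 0.178]
[273.3 182.1 245.5 176.2] 0.074 -11.28 [0.674 0.116]
[290.8 228.5 241.6 218.5] 0.131 -10.81 [0.558 0.096]
[258.1 101.8 260.  130.5] 0.077 4.75 [0.841 0.12 ]
[365.9 215.7 357.7 250.2] 0.092 -12.83 [ 0.537 -0.153]
[284.  129.5 277.7 161.8] 0.087 -10.0 [0.763 0.061]
[288.3 235.  239.3 224.7] 0.13 -11.08 [0.542 0.102]
[286.8 169.6 249.1 162.1] 0.101 -10.44 [0.71  0.094]
[229.8 207.3 266.9 215.6] 0.099 -11.89 [0.589 0.143]
[246.6 173.1 274.5 179. ] 0.074 -11.18 [0.682 0.113]
[219.4 194.3 256.9 201.7] 0.1 -10.4 [0.624 0.17 ]
[245.1 160.5 250.8 134.4] 0.07 -10.93 [0.757 0.147]
[363.2 200.  335.5 194.9] 0.073 -9.84 [ 0.629 -0.12 ]
```

View pics/n.png

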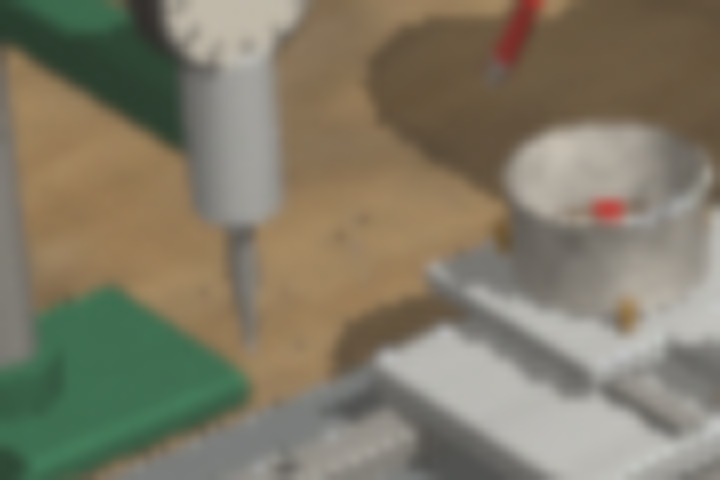

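```bash
python3 - <<'E'
from h import *
p=arm.get_image("scene"); t=arm.get_image("top")
th=np.radians(-10.9); ex=np.array([np.cos(th),np.sin(th)]); ey=np.array([-np.sin(th),np.cos(th)])
b=np.array([.6146,.0645]); m=np.array([.6305,.0]); f=lambda q:np.round([(q[:2]-b)@ex,(q[:2]-b)@ey],4)
print("mark",f(m))
for u in [(226.2,248.5),(227.1,246.3),(226.4,247.5)]:
    o,d=ray(p,(u[0]/640,u[1]/480)); q=at_z(p,(u[0]/640,u[1]/480),.092)
    s=(.1-0.0-(o[:2]-b)@ey)/(d[:2]@ey); print("needle",np.round(q,4),f(q),"on y=.1 plane:",f(o+s*d),(o+s*d)[2])
for k in ("needle_tip","mark","slide_base","pull_handle","pull_grip","cross_grip"):
    for n,z in ((p,0),(t,0)):
        for r in arm.place_of(k,n)[:1]:
            zz=dict(needle_tip=.092,mark=.074,slide_base=0,pull_handle=.037,pull_grip=.065,cross_grip=.071)[k]
            print(k,round(r["conf"],2),f(at_z(n,r["centre"],zz)))
# handle & tab in top by trace
for k,z in (("pull_handle",.081),("cross_grip",.085)):
    for r in arm.trace(k,t)[:1]:
        ys,xs=np.nonzero(r["region"]); print(k,r["conf"],len(xs),xs.mean()+.5,ys.mean()+.5)
for k in ("lidded_tin","stopwatch"):
    for n in (p,t):
        for r in arm.place_of(k,n): print(k,round(r["conf"],2),np.round(at_z(n,r["centre"],0),3))
g=t["frame"]; cv2.imwrite("pics/tb.png",g[:,:,::-1])
E
```

```text
mark [ 0.0278 -0.0603]
needle [0.6397 0.1488 0.092 ] [0.0087 0.0875] on y=.1 plane: [-0.0108  0.1   ] 0.10587029637288958
needle [0.6449 0.1404 0.092 ] [0.0154 0.0803] on y=.1 plane: [-0.0153  0.1   ] 0.11361937259683841
needle [0.6424 0.1453 0.092 ] [0.0121 0.0846] on y=.1 plane: [-0.012  0.1  ] 0.10901986531939911
needle_tip 0.8 [0.002  0.0886]
mark 0.55 [ 0.046 -0.078]
mark 0.86 [ 0.0367 -0.0534]
slide_base 0.75 [ 0.0056 -0.0107]
slide_base 0.77 [ 0.0041 -0.0107]
pull_handle 0.48 [ 0.0085 -0.1884]
pull_handle 0.57 [ 0.005  -0.1876]
pull_grip 0.64 [-0.0099 -0.1699]
pull_grip 0.49 [ 0.0057 -0.1857]
cross_grip 0.53 [-0.0576 -0.0641]
cross_grip 0.52 [-0.0666 -0.0664]
cross_grip 0.49 2254 251.01907719609582 146.3673469387755
lidded_tin 0.86 [0.435 0.371 0.   ]
lidded_tin 0.66 [0.437 0.379 0.   ]
lidded_tin 0.15 [0.631 0.155 0.   ]
stopwatch 0.69 [ 0.47  -0.411  0.   ]
stopwatch 0.69 [ 0.464 -0.377  0.   ]
stopwatch 0.34 [0.436 0.375 0.   ]
```

View pics/tb.png

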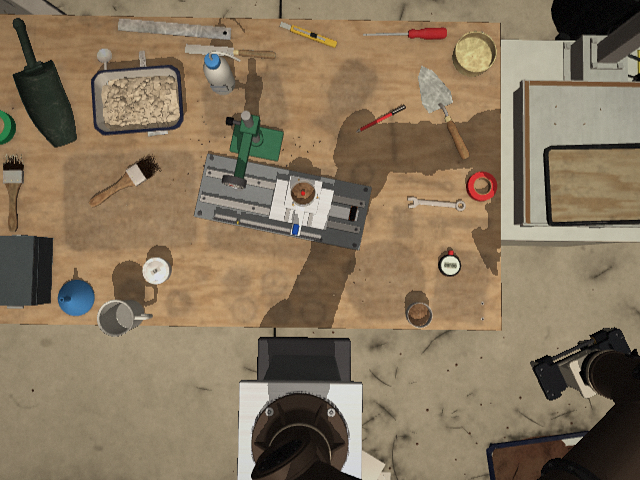

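Top view: lidded tin (156,271), stopwatch (450,262), spanner (435,204) and the rail base, all well away from the arm's route. I'll fit the base outline for the rail frame next.

```bash
python3 - <<'E'
from h import *
t=arm.get_image("top");p=arm.get_image("scene")
th=np.radians(-10.9); ex=np.array([np.cos(th),np.sin(th)]); ey=np.array([-np.sin(th),np.cos(th)])
r=arm.trace("slide_base",t)[0]; print(r["conf"])
for nm in ("rect",):
    m=r["region"].astype(np.uint8); cs=cv2.findContours(m,cv2.RETR_EXTERNAL,cv2.CHAIN_APPROX_NONE)[0]; c=max(cs,key=cv2.contourArea)[:,0]+.5
    w=np.array([at_z(t,(x/640,y/480),.012)[:2] for x,y in c])
    (cx,cy),sz,a=cv2.minAreaRect(w.astype(np.float32)); print(np.round([cx,cy],4),np.round(sz,4),a)
    X=w@ex;Y=w@ey
    for q in(X,Y): h,e=np.histogram(q,np.arange(q.min()-.002,q.max()+.004,.002)); print([(round(e[i],3),int(h[i])) for i in np.argsort(-h)[:8]])
r2=arm.trace("slide_base",p)[0]; m=r2["region"].astype(np.uint8); c=max(cv2.findContours(m,cv2.RETR_EXTERNAL,cv2.CHAIN_APPROX_NONE)[0],key=cv2.contourArea)[:,0]
h=cv2.approxPolyDP(cv2.convexHull(c),3,True)[:,0]+.5
for x,y in h: q=at_z(p,(x/640,y/480),.006)[:2]; print((x,y),np.round([q@ex,q@ey],4))
for n,q in (("mark",(.6305,0)),("needle",(.6410,.147))): print(n,np.round([np.array(q)@ex,np.array(q)@ey],4))
# dark handle / blue tab centroid in top
g=t["frame"].astype(int)
for nm,box,f,z in (("handle",(340,366,203,226),lambda a:a.max(2)<40,.081),("tab",(285,310,215,240),lambda a:a[...,2]-a[...,:2].max(2)>40,.085)):
    c0,c1,r0,r1=box; ys,xs=np.nonzero(f(g[r0:r1,c0:c1])); u=(xs.mean()+c0+.5,ys.mean()+r0+.5); q=at_z(t,(u[0]/640,u[1]/480),z)
    print(nm,len(xs),u,np.ptp(xs),np.ptp(ys),np.round(q,4),np.round([q[:2]@ex,q[:2]@ey],4))
E
```

```text
0.62
[0.6149 0.0536] [0.4388 0.1703] 79.19717407226562
[(np.float64(0.51), 100), (np.float64(0.676), 99), (np.float64(0.508), 57), (np.float64(0.674), 35), (np.float64(0.678), 15), (np.float64(0.512), 9), (np.float64(0.636), 7), (np.float64(0.604), 7)]
[(np.float64(0.385), 32), (np.float64(-0.049), 31), (np.float64(-0.051), 28), (np.float64(0.383), 24), (np.float64(0.277), 12), (np.float64(0.309), 9), (np.float64(0.307), 8), (np.float64(0.271), 6)]
(np.float64(348.5), np.float64(246.5)) [ 0.5143 -0.0538]
(np.float64(208.5), np.float64(319.5)) [0.505  0.3869]
(np.float64(167.5), np.float64(287.5)) [0.6684 0.3912]
(np.float64(167.5), np.float64(283.5)) [0.6828 0.383 ]
(np.float64(265.5), np.float64(221.5)) [0.7684 0.0216]
(np.float64(315.5), np.float64(214.5)) [ 0.7046 -0.1129]
mark [0.6191 0.1192]
needle [0.6016 0.2656]
handle 80 (np.float64(353.0875), np.float64(213.3)) 12 17 [ 0.5814 -0.1245  0.081 ] [ 0.5944 -0.0123]
tab 55 (np.float64(295.5), np.float64(229.5)) 6 10 [0.539  0.0173 0.085 ] [0.5261 0.1189]
```

```bash
python3 - <<'E'
from h import *
t=arm.get_image("top");p=arm.get_image("scene")
th=np.radians(-10.85); ex=np.array([np.cos(th),np.sin(th)]); ey=np.array([-np.sin(th),np.cos(th)]); b=np.array([.6149,.0536])
print("mark",(np.array([.6305,0])-b)@ex,(np.array([.6305,0])-b)@ey)
def proj(p,q):
    T=np.linalg.inv(p["T"]); c=T[:3,:3]@q+T[:3,3]; u=np.array(p["mtx"])@c; return np.round(u[:2]/u[2],2)
for x in (0,.004,.008,.012):
    q=b+x*ex+.1*ey; print(x,[proj(p,np.r_[q,z]).tolist() for z in (.092,.112)], "col base/top scene",[proj(p,np.r_[q+.142*ex,z]).tolist() for z in(0.03,.15,.249)],"top",[proj(t,np.r_[q+.142*ex,z]).tolist() for z in(.249,)])
f=p["frame"]
for r in (236,238,240,242,244,246,247,248,249,250): print(r,f[r,220:233].sum(1).tolist())
for r in (175,180,185): print(r,f[r,176:200].sum(1).tolist())
a=cv2.resize(t["frame"][105:195,200:290,::-1],None,fx=6,fy=6,interpolation=cv2.INTER_CUBIC); a2=cv2.resize(f[160:250,150:200,::-1],None,fx=5,fy=6,interpolation=cv2.INTER_CUBIC)
cv2.imwrite("pics/pen.png",np.hstack([a,a2]))
E
```

```text
mark 0.025410705293421224 -0.049705292037074814
0 [[227.16, 249.86], [226.54, 242.35]] col base/top scene [[195.98, 249.15], [191.04, 206.43], [186.62, 168.18]] top [[245.4, 116.62]]
0.004 [[226.15, 249.19], [225.52, 241.68]] col base/top scene [[195.11, 248.54], [190.14, 205.88], [185.7, 167.67]] top [[245.78, 114.84]]
0.008 [[225.14, 248.52], [224.5, 241.02]] col base/top scene [[194.25, 247.93], [189.25, 205.32], [184.78, 167.17]] top [[246.17, 113.07]]
0.012 [[224.13, 247.86], [223.49, 240.37]] col base/top scene [[193.38, 247.32], [188.36, 204.77], [183.86, 166.67]] top [[246.55, 111.3]]
236 [363, 366, 352, 310, 299, 340, 366, 375, 392, 399, 399, 399, 399]
238 [379, 376, 360, 318, 310, 349, 365, 366, 387, 395, 393, 390, 390]
240 [376, 381, 372, 344, 313, 343, 367, 369, 382, 384, 381, 388, 392]
242 [365, 367, 366, 346, 313, 330, 366, 382, 379, 373, 365, 367, 370]
244 [357, 350, 346, 342, 330, 320, 347, 350, 360, 365, 365, 366, 369]
246 [344, 349, 354, 356, 349, 332, 345, 352, 364, 368, 368, 370, 374]
247 [324, 339, 351, 356, 352, 341, 362, 366, 370, 373, 376, 374, 369]
248 [285, 309, 331, 346, 355, 363, 382, 375, 377, 383, 384, 381, 370]
249 [261, 275, 297, 329, 350, 365, 378, 381, 385, 390, 393, 393, 389]
250 [258, 260, 268, 291, 328, 360, 379, 383, 385, 386, 388, 390, 386]
175 [218, 216, 216, 213, 213, 216, 236, 259, 288, 314, 336, 351, 360, 354, 328, 312, 391, 419, 419, 418, 416, 416, 413, 413]
180 [290, 338, 379, 396, 398, 377, 290, 250, 272, 300, 323, 343, 355, 363, 355, 366, 405, 418, 416, 417, 417, 416, 414, 416]
185 [411, 411, 410, 410, 410, 406, 372, 275, 258, 289, 313, 332, 348, 360, 360, 333, 322, 375, 380, 351, 368, 373, 379, 396]
```

View pics/pen.png

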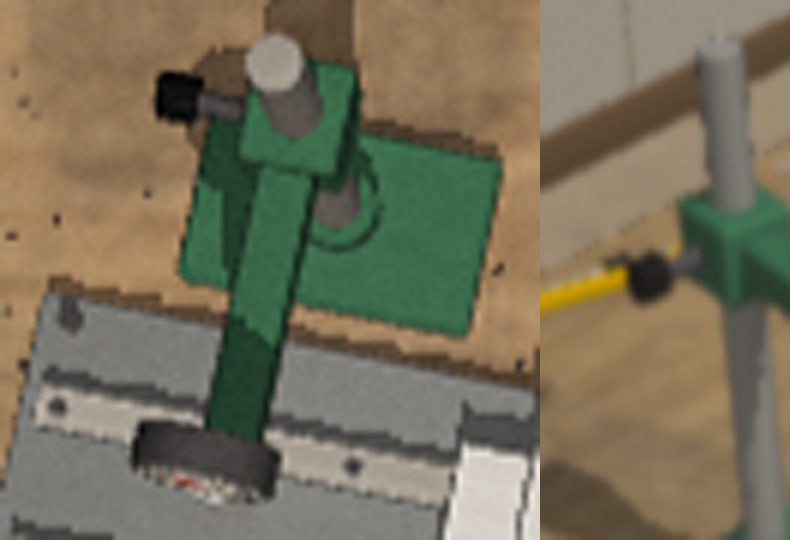

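carry_out:
  claw: [5,5,5,5,5]
  delta_pos:
    - [0,0,0]
    - [0,0,0]
    - [0,0,0]
    - [0,0,0]
    - [0,0,0]
  angular:
    - [0,0,0.125]
    - [0,0,0.125]
    - [0,0,0.125]
    - [0,0,0.125]
    - [0,0,0.126]
  force: 20

```text
clock: 3.1
position: [0.2644, -0.5663, 0.2268]
ee_rot: [3.127, -0.305, 0.0]
force: [-0.4, 0.4, 0.7]
width: 0.615
gripper_force: 0.0
```

carry_out:
  claw: [5,5,5,5,5,5,5,5,5,5,5,5,5,5,5,5,5,5,5,5]
  delta_pos:
    - [0.4,-1.7,0]
    - [0.9,-3.4,0]
    - [0.9,-3.4,0]
    - [0.9,-3.4,0]
    - [0.9,-3.4,0]
    - [0.9,-3.4,0]
    - [0.9,-3.4,0]
    - [0.9,-3.4,0]
    - [0.9,-3.4,0]
    - [0.9,-3.4,0]
    - [0.9,-3.4,0]
    - [0.9,-3.4,0]
    - [0.9,-3.4,0]
    - [0.9,-3.4,0]
    - [0.9,-3.4,0]
    - [0.9,-3.4,0]
    - [0.9,-3.4,0]
    - [0.9,-3.4,0]
    - [0.4,-1.7,0]
    - [0,0,0]
  angular:
    - [0,0,0]
    - [0,0,0]
    - [0,0,0]
    - [0,0,0]
    - [0,0,0]
    - [0,0,0]
    - [0,0,0]
    - [0,0,0]
    - [0,0,0]
    - [0,0,0]
    - [0,0,0]
    - [0,0,0]
    - [0,0,0]
    - [0,0,0]
    - [0,0,0]
    - [0,0,0]
    - [0,0,0]
    - [0,0,0]
    - [0,0,0]
    - [0,0,0]

```text
clock: 5.1
position: [0.5378, 0.0087, 0.2267]
ee_rot: [-3.127, 0.284, -0.0]
force: [-0.3, -0.7, -0.7]
width: 0.543
gripper_force: 0.0
```

```bash
cat > d.py <<'E'
from h import *
import sys
s=arm.observe(); M=R.from_rotvec(s["ee_rot"]).as_matrix()
g=np.array(list(map(float,sys.argv[1:4])))
print(np.round(s["position"],4),"cm in tool:",np.round(100*M.T@(g-s["position"]),2),"x ang",np.degrees(np.arctan2(M[1,0],M[0,0])).round(2),"z",M[:,2].round(3),"w",s["width"],"F",np.round(s["force"],1),s["gripper_force"],"t",s["clock"],"j",np.round(s["joints"],2))
E
python3 d.py .5397 .0173 .056
```

```text
[0.5378 0.0087 0.2267] cm in tool: [ 0.03 -0.86 17.07] x ang -10.36 z [ 0.     0.001 -1.   ] w 0.5427490926566355 F [-0.3 -0.7 -0.7] 0.0 t 5.1 j [ 0.    0.3  -0.15  1.78  0.05  1.07 -1.92]
```

carry_out:
  claw: [5,5,5,5,5,5,5,5,5,5]
  delta_pos:
    - [0,-0.4,1.5]
    - [0,-0.46,2.5]
    - [0,0,2.5]
    - [0,0,2.5]
    - [0,0,2.5]
    - [0,0,2]
    - [0,0,1.5]
    - [0,0,1]
    - [0,0,0.5]
    - [0,0,0]
  angular:
    - [0,0,0.0085]
    - [0,0,0]
    - [0,0,0]
    - [0,0,0]
    - [0,0,0]
    - [0,0,0]
    - [0,0,0]
    - [0,0,0]
    - [0,0,0]
    - [0,0,0]

```text
clock: 6.1
position: [0.539, 0.0126, 0.0616]
ee_rot: [3.126, -0.309, -0.001]
force: [-0.1, 0.2, -0.6]
width: 0.544
gripper_force: 0.0
```

```bash
python3 d.py .5397 .0173 .056; python3 - <<'E'
from h import *
f=arm.get_image("scene")["frame"][190:270,250:350,::-1]; f2=arm.get_image("top")["frame"][180:260,250:350,::-1]
cv2.imwrite("pics/g.png",np.hstack([cv2.resize(x,None,fx=4,fy=5,interpolation=cv2.INTER_CUBIC) for x in (f,f2)]))
E
```

```text
[0.539  0.0126 0.0616] cm in tool: [-0.02 -0.48  0.56] x ang -11.31 z [-0.001 -0.    -1.   ] w 0.5440159017633759 F [-0.1  0.2 -0.6] 0.0 t 6.1 j [-0.02  0.5  -0.13  1.95  0.1   0.7  -1.99]
```

View pics/g.png

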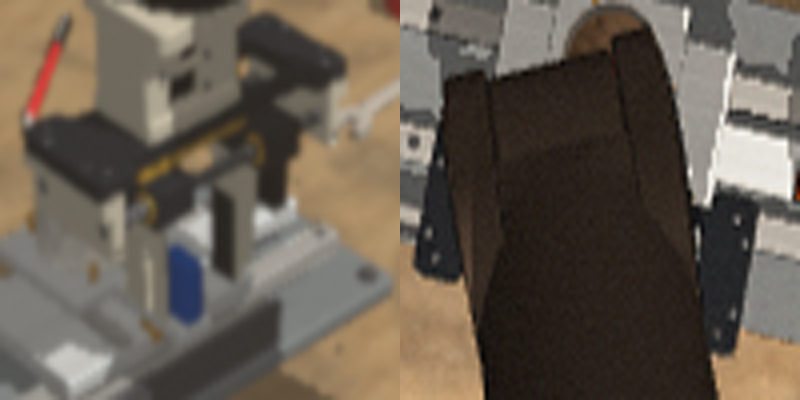

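The fingers straddle the blue tab, but sit about 5 mm off centre along the rail. I'll correct that, lower and close.

carry_out:
  claw: [5,5,5,0,0,0,0,0,0,0]
  delta_pos:
    - [0,-0.4,0.25]
    - [0,0,0.25]
    - [0,0,0]
    - [0,0,0]
    - [0,0,0]
    - [0,0,0]
    - [0,0,0]
    - [0,0,0]
    - [0,0,0]
    - [0,0,0]
  angular:
    - [0,0,-0.005]
    - [0,0,0]
    - [0,0,0]
    - [0,0,0]
    - [0,0,0]
    - [0,0,0]
    - [0,0,0]
    - [0,0,0]
    - [0,0,0]
    - [0,0,0]
  force: 20

```text
clock: 7.2
position: [0.5402, 0.0171, 0.0568]
ee_rot: [-3.127, 0.302, -0.0]
force: [-0.3, 1.2, 0.4]
width: 0.148
gripper_force: 20.0
```

```bash
python3 d.py .5397 .0173 .056
```

```text
[0.5402 0.0171 0.0568] cm in tool: [-0.05 -0.01  0.08] x ang -11.02 z [ 0.  0. -1.] w 0.1477856809522693 F [-0.3  1.2  0.4] 19.996803402900696 t 7.2 j [-0.03  0.51 -0.13  1.95  0.1   0.69 -1.99]
```

carry_out:
  claw: [0,0,0,0,0,0,0,0,0,0,0,0]
  delta_pos:
    - [-0.2,0,0]
    - [-0.25,0,0]
    - [-0.25,0,0]
    - [-0.25,0,0]
    - [-0.25,0,0]
    - [-0.25,0,0]
    - [-0.25,0,0]
    - [-0.25,0,0]
    - [-0.19,0,0]
    - [0,0,0]
    - [0,0,0]
    - [0,0,0]
  angular:
    - [0,0,0]
    - [0,0,0]
    - [0,0,0]
    - [0,0,0]
    - [0,0,0]
    - [0,0,0]
    - [0,0,0]
    - [0,0,0]
    - [0,0,0]
    - [0,0,0]
    - [0,0,0]
    - [0,0,0]

```text
clock: 8.4
position: [0.5186, 0.0211, 0.0567]
ee_rot: [3.127, -0.302, -0.001]
force: [-1.8, 4.2, 1.6]
width: 0.15
gripper_force: 20.0
```

```bash
cat > k.py <<'E'
from h import *
import sys
b=np.array([.6149,.0536]);th=np.radians(-10.85); ex=np.array([np.cos(th),np.sin(th)]); ey=np.array([-np.sin(th),np.cos(th)])
for n in("scene","top"):
    p=arm.get_image(n); a=p["frame"].astype(float); T=np.linalg.inv(p["T"])
    w=np.clip(a[...,0]-a[...,1:].max(2)-40,0,None)
    for cy in [float(sys.argv[1])]:
        q=np.r_[b+.004*ex+cy*ey,.074]; c=np.array(p["mtx"])@(T[:3,:3]@q+T[:3,3]); u=c[:2]/c[2]
    m=np.zeros_like(w); cv2.circle(m,(int(u[0]),int(u[1])),14,1,-1); w=w*m
    if w.max()<=0: print(n,"none"); continue
    w[w<.3*w.max()]=0; y,x=np.indices(w.shape); v=np.array([(w*x).sum()/w.sum()+.5,(w*y).sum()/w.sum()+.5])
    q=at_z(p,(v[0]/640,v[1]/480),.074)[:2]-b; print(n,v.round(2),int((w>0).sum()),"x,y in base",(q@ex).round(4),(q@ey).round(4))
s=arm.observe();print(np.round(s["position"],4),s["width"],s["gripper_force"],s["clock"],np.round(s["force"],1),((s["position"][:2]-b)@ex).round(4),((s["position"][:2]-b)@ey).round(4))
E
python3 k.py -.05; python3 d.py .5397 .0173 .056
```

```text
scene none
top [297.5 188.5] 1 x,y in base 0.0342 -0.0336
[0.5187 0.0211 0.0567] 0.15280463607021147 19.99911993741989 8.5 [-1.8  5.9  2.6] -0.0883 -0.0501
[0.5187 0.0211 0.0567] cm in tool: [ 2.13 -0.03  0.07] x ang -11.03 z [-0.001  0.    -1.   ] w 0.15280463607021147 F [-1.8  5.9  2.6] 19.99911993741989 t 8.5 j [-0.04  0.48 -0.14  2.    0.1   0.66 -2.01]
```

carry_out:
  claw: [5,5,5,5,5,5,5,5,5,5,5,5,5,5,5]
  delta_pos:
    - [0,0,0]
    - [0,0,0]
    - [0,0,0]
    - [0,0,-1.5]
    - [0,0,-2.5]
    - [0,0,-3]
    - [0,0,-2]
    - [0,0,-1]
    - [1,2,0]
    - [2,3,0]
    - [2,3,0]
    - [2,3,0]
    - [1.3,1.6,0]
    - [0.5,0.5,0]
    - [0,0,0]
  angular:
    - [0,0,0]
    - [0,0,0]
    - [0,0,0]
    - [0,0,0]
    - [0,0,0]
    - [0,0,0]
    - [0,0,0]
    - [0,0,0]
    - [0,0,0]
    - [0,0,0]
    - [0,0,0]
    - [0,0,0]
    - [0,0,0]
    - [0,0,0]
    - [0,0,0]

```text
clock: 10.0
position: [0.5801, -0.125, 0.1559]
ee_rot: [3.127, -0.305, -0.002]
force: [0.0, 0.7, 0.3]
width: 0.543
gripper_force: 0.0
```

```bash
python3 k.py -.05; python3 d.py .5807 -.1248 .046;  python3 - <<'E'
from h import *
f=arm.get_image("scene")["frame"][190:270,210:310,::-1]; f2=arm.get_image("top")["frame"][170:250,260:360,::-1]
cv2.imwrite("pics/g2.png",np.hstack([cv2.resize(x,None,fx=4,fy=5,interpolation=cv2.INTER_CUBIC) for x in (f,f2)]))
E
```

```text
scene [276.92 234.26] 6 x,y in base 0.0037 -0.0501
top [301.72 201.99] 14 x,y in base 0.0033 -0.0507
[ 0.5798 -0.1229  0.1563] 0.5431885483043379 0.0 10.1 [ 0.3  0.3 -0.6] -0.0012 -0.18
[ 0.5798 -0.1229  0.1563] cm in tool: [ 0.14  0.18 11.03] x ang -10.96 z [-0.001  0.001 -1.   ] w 0.5431885483043379 F [ 0.3  0.3 -0.6] 0.0 t 10.1 j [ 0.19  0.45 -0.1   1.73  0.05  0.96 -1.69]
```

View pics/g2.png

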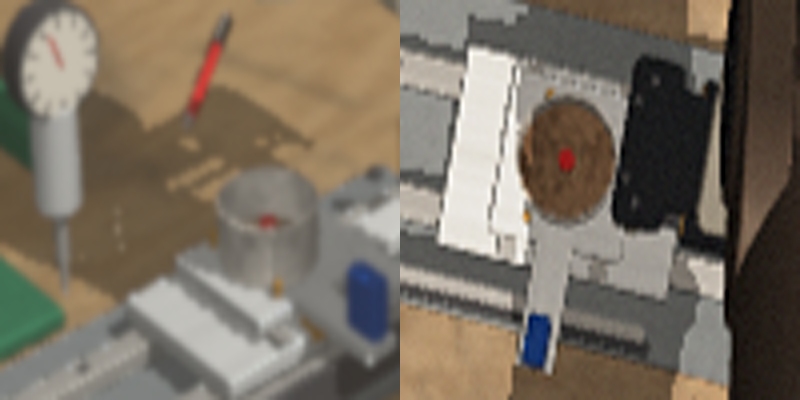

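The spot now sits at x = +3.5 mm of the base, against about +4 mm for the needle, and the tab is free. Next is the handle.

carry_out:
  claw: [5,5,5,5,5,5,5,5]
  delta_pos:
    - [0.1,0.1,1.5]
    - [0,0,2]
    - [0,0,2]
    - [0,0,2]
    - [0,0,1.5]
    - [0,0,1.2]
    - [0,0,0.6]
    - [0,0,0]
  angular:
    - [0,0,0]
    - [0,0,0]
    - [0,0,0]
    - [0,0,0]
    - [0,0,0]
    - [0,0,0]
    - [0,0,0]
    - [0,0,0]

```text
clock: 11.0
position: [0.5808, -0.1252, 0.0482]
ee_rot: [-3.127, 0.301, 0.002]
force: [-0.7, 0.0, -0.2]
width: 0.545
gripper_force: 0.0
```

```bash
python3 d.py .5807 -.1248 .046
```

```text
[ 0.5808 -0.1252  0.0482] cm in tool: [-0.01 -0.04  0.22] x ang -11.01 z [-0.001  0.    -1.   ] w 0.544880391188044 F [-0.7  0.  -0.2] 0.0 t 11.0 j [ 0.19  0.59 -0.09  1.82  0.08  0.74 -1.71]
```

carry_out:
  claw: [5,0,0,0,0,0,0,0,0]
  delta_pos:
    - [0,0,0.2]
    - [0,0,0]
    - [0,0,0]
    - [0,0,0]
    - [0,0,0]
    - [0,0,0]
    - [0,0,0]
    - [0,0,0]
    - [0,0,0]
  angular:
    - [0,0,0]
    - [0,0,0]
    - [0,0,0]
    - [0,0,0]
    - [0,0,0]
    - [0,0,0]
    - [0,0,0]
    - [0,0,0]
    - [0,0,0]
  force: 25

```text
clock: 11.9
position: [0.5813, -0.1257, 0.0469]
ee_rot: [3.127, -0.302, 0.0]
force: [-0.7, 0.3, 2.2]
width: 0.151
gripper_force: 25.0
```

```bash
python3 k.py -.05;python3 d.py .5807 -.1248 .046
```

```text
scene [277.15 234.14] 5 x,y in base 0.0038 -0.0509
top [301.9  201.99] 13 x,y in base 0.0034 -0.0512
[ 0.5812 -0.1257  0.0468] 0.15037439060311392 24.998125433921814 12.0 [-0.7 -0.8  2.4] 0.0007 -0.1824
[ 0.5812 -0.1257  0.0468] cm in tool: [-0.07 -0.08  0.08] x ang -11.04 z [ 0. -0. -1.] w 0.15037439060311392 F [-0.7 -0.8  2.4] 24.998125433921814 t 12.0 j [ 0.19  0.59 -0.09  1.82  0.08  0.73 -1.71]
```

carry_out:
  claw: [0,0,0,0,0,0,0,0,0,0,0,0,0,0,0,0,0,0,0,0]
  delta_pos:
    - [0,-0.2,0]
    - [0,-0.4,0]
    - [0,-0.65,0]
    - [0,-0.65,0]
    - [0,-0.65,0]
    - [0,-0.65,0]
    - [0,-0.65,0]
    - [0,-0.65,0]
    - [0,-0.65,0]
    - [0,-0.65,0]
    - [0,-0.65,0]
    - [0,-0.65,0]
    - [0,-0.65,0]
    - [0,-0.65,0]
    - [0,-0.65,0]
    - [0,-0.65,0]
    - [0,-0.65,0]
    - [0,-0.4,0]
    - [0,-0.2,0]
    - [0,0,0]
  angular:
    - [0,0,0]
    - [0,0,0]
    - [0,0,0]
    - [0,0,0]
    - [0,0,0]
    - [0,0,0]
    - [0,0,0]
    - [0,0,0]
    - [0,0,0]
    - [0,0,0]
    - [0,0,0]
    - [0,0,0]
    - [0,0,0]
    - [0,0,0]
    - [0,0,0]
    - [0,0,0]
    - [0,0,0]
    - [0,0,0]
    - [0,0,0]
    - [0,0,0]

```text
clock: 14.0
position: [0.6016, -0.0188, 0.0468]
ee_rot: [3.126, -0.303, -0.001]
force: [-3.1, -1.6, 4.8]
width: 0.151
gripper_force: 25.0
```

```bash
python3 k.py .06;python3 d.py .6088 .022 .046; python3 - <<'E'
from h import *
f=arm.get_image("scene")["frame"][170:270,195:320,::-1]
cv2.imwrite("pics/g3.png",cv2.resize(f,None,fx=6,fy=6,interpolation=cv2.INTER_CUBIC))
E
```

```text
scene [241.8  249.65] 9 x,y in base 0.0028 0.0578
top [259.03 193.37] 16 x,y in base 0.003 0.0577
[ 0.6015 -0.0188  0.0468] 0.14768483796378634 25.003843903541565 14.1 [-2.5 -2.6  5.1] 0.0005 -0.0736
[ 0.6015 -0.0188  0.0468] cm in tool: [-0.07 -4.14  0.08] x ang -11.07 z [-0.001 -0.001 -1.   ] w 0.14768483796378634 F [-2.5 -2.6  5.1] 25.003843903541565 t 14.1 j [ 0.    0.6  -0.09  1.8   0.07  0.74 -1.89]
```

View pics/g3.png

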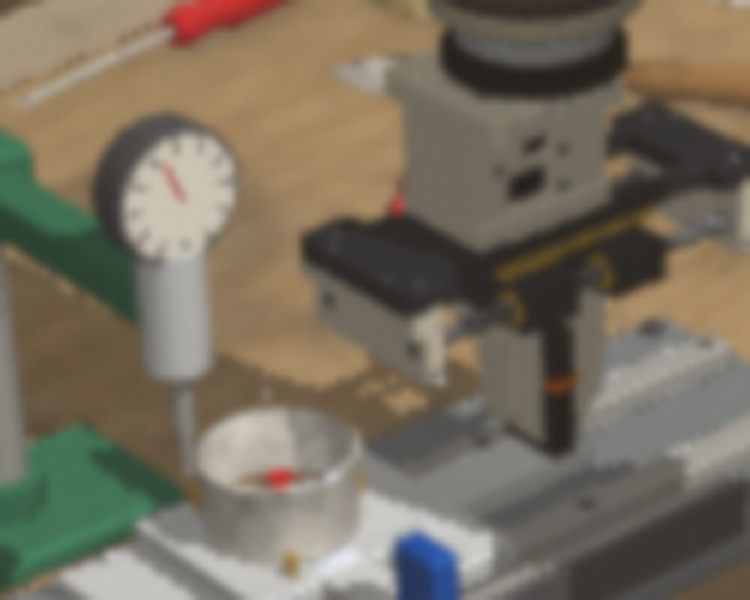

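The spot is at y = +57.7 mm, about 42 mm before the notch, and the gripper is well clear of the dial. I'll advance 32 mm, then take small steps.

carry_out:
  claw: [0,0,0,0,0,0,0,0,0,0,0]
  delta_pos:
    - [0,-0.2,0]
    - [0,-0.4,0]
    - [0,-0.4,0]
    - [0,-0.4,0]
    - [0,-0.4,0]
    - [0,-0.4,0]
    - [0,-0.4,0]
    - [0,-0.3,0]
    - [0,-0.2,0]
    - [0,-0.1,0]
    - [0,0,0]
  angular:
    - [0,0,0]
    - [0,0,0]
    - [0,0,0]
    - [0,0,0]
    - [0,0,0]
    - [0,0,0]
    - [0,0,0]
    - [0,0,0]
    - [0,0,0]
    - [0,0,0]
    - [0,0,0]

```text
clock: 15.25
position: [0.6074, 0.0121, 0.0468]
ee_rot: [3.125, -0.304, -0.002]
force: [-3.8, -4.7, 7.6]
width: 0.15
gripper_force: 25.0
```

```bash
cat >> k.py <<'E'
print("F along rail",(s["force"][:2]@ey).round(2))
E
python3 k.py .09;python3 d.py .6088 .022 .046
```

```text
scene [230.76 254.43] 10 x,y in base 0.0028 0.0895
top [246.74 190.86] 14 x,y in base 0.0029 0.0889
[0.6074 0.0121 0.0468] 0.15208710158959166 25.009227097034454 15.35 [-4.2 -3.1  7. ] 0.0005 -0.0422
F along rail -3.86
[0.6074 0.0121 0.0468] cm in tool: [-0.06 -1.    0.08] x ang -11.09 z [-0.002 -0.001 -1.   ] w 0.15208710158959166 F [-4.2 -3.1  7. ] 25.009227097034454 t 15.35 j [-0.05  0.6  -0.08  1.79  0.07  0.75 -1.94]
```

carry_out:
  claw: [0,0,0,0]
  delta_pos:
    - [0,-0.2,0]
    - [0,-0.2,0]
    - [0,-0.1,0]
    - [0,0,0]
  angular:
    - [0,0,0]
    - [0,0,0]
    - [0,0,0]
    - [0,0,0]

```text
clock: 15.75
position: [0.6084, 0.0173, 0.0468]
ee_rot: [3.126, -0.303, -0.002]
force: [-4.6, -2.7, 6.8]
width: 0.152
gripper_force: 25.0
```

carry_out:
  claw: [0,0,0]
  delta_pos:
    - [0,-0.1,0]
    - [0,0,0]
    - [0,0,0]
  angular:
    - [0,0,0]
    - [0,0,0]
    - [0,0,0]

```text
clock: 16.05
position: [0.6087, 0.0187, 0.0468]
ee_rot: [3.126, -0.303, -0.002]
force: [-3.7, -2.2, 5.3]
width: 0.15
gripper_force: 25.0
```

carry_out:
  claw: [0,0,0]
  delta_pos:
    - [0,-0.1,0]
    - [0,0,0]
    - [0,0,0]
  angular:
    - [0,0,0]
    - [0,0,0]
    - [0,0,0]

```text
clock: 16.35
position: [0.609, 0.0201, 0.0468]
ee_rot: [3.127, -0.302, -0.002]
force: [-3.2, -0.5, 5.3]
width: 0.155
gripper_force: 25.0
```

carry_out:
  claw: [0,0,0]
  delta_pos:
    - [0,-0.1,0]
    - [0,0,0]
    - [0,0,0]
  angular:
    - [0,0,0]
    - [0,0,0]
    - [0,0,0]

```text
clock: 16.65
position: [0.6092, 0.0217, 0.0468]
ee_rot: [-3.127, 0.302, 0.001]
force: [-3.4, 1.2, 5.7]
width: 0.154
gripper_force: 25.0
```

```bash
python3 k.py .097
```

```text
scene [227.11 255.93] 11 x,y in base 0.0031 0.0995
top [243.31 190.59] 8 x,y in base 0.0019 0.0974
[0.6093 0.0218 0.0468] 0.1506151855454079 24.99657690525055 16.75 [-3.3  1.5  5.1] 0.0004 -0.0323
F along rail 0.83
```

carry_out:
  claw: [0,0,0]
  delta_pos:
    - [0,-0.05,0]
    - [0,0,0]
    - [0,0,0]
  angular:
    - [0,0,0]
    - [0,0,0]
    - [0,0,0]

```text
clock: 17.05
position: [0.6093, 0.0222, 0.0468]
ee_rot: [-3.127, 0.302, 0.001]
force: [-3.2, 1.1, 4.3]
width: 0.154
gripper_force: 25.0
```

carry_out:
  claw: [0,0,0]
  delta_pos:
    - [0,-0.05,0]
    - [0,0,0]
    - [0,0,0]
  angular:
    - [0,0,0]
    - [0,0,0]
    - [0,0,0]

```text
clock: 17.35
position: [0.6094, 0.0223, 0.0468]
ee_rot: [-3.127, 0.302, 0.002]
force: [-4.9, -0.1, 5.6]
width: 0.149
gripper_force: 25.0
```

```bash
python3 k.py .099
```

```text
scene [227.01 256.09] 9 x,y in base 0.0027 0.1001
top [243.2  190.63] 8 x,y in base 0.0017 0.0977
[0.6094 0.0224 0.0468] 0.1512037898467059 24.997812509536743 17.45 [-3.6 -0.   6.4] 0.0005 -0.0317
F along rail -0.69
```

carry_out:
  claw: [0,0,0]
  delta_pos:
    - [0,-0.05,0]
    - [0,0,0]
    - [0,0,0]
  angular:
    - [0,0,0]
    - [0,0,0]
    - [0,0,0]

```text
clock: 17.75
position: [0.6094, 0.0225, 0.0468]
ee_rot: [3.127, -0.302, -0.002]
force: [-4.0, -0.9, 7.0]
width: 0.152
gripper_force: 25.0
```

carry_out:
  claw: [0,0,0]
  delta_pos:
    - [0,-0.05,0]
    - [0,0,0]
    - [0,0,0]
  angular:
    - [0,0,0]
    - [0,0,0]
    - [0,0,0]

```text
clock: 18.05
position: [0.6094, 0.0226, 0.0468]
ee_rot: [3.126, -0.303, -0.002]
force: [-3.6, -1.9, 6.0]
width: 0.153
gripper_force: 25.0
```

```bash
python3 k.py .1;  python3 - <<'E'
from h import *
f=arm.get_image("scene")["frame"][195:275,195:295,::-1]
cv2.imwrite("pics/g4.png",cv2.resize(f,None,fx=7,fy=7,interpolation=cv2.INTER_CUBIC))
E
```

```text
scene [226.98 256.1 ] 9 x,y in base 0.0026 0.1002
top [243.12 190.61] 8 x,y in base 0.0017 0.0979
[0.6094 0.0226 0.0468] 0.15156796674820255 25.00283271074295 18.15 [-4.8 -2.5  6. ] 0.0005 -0.0315
F along rail -3.38
```

View pics/g4.png

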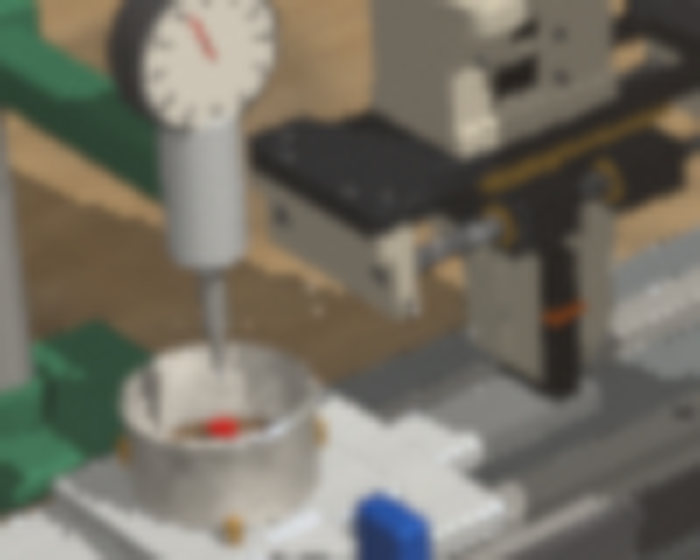

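Scene view: the spot (227,256) lies almost straight below the needle tip (226,248). The handle is gripped and the gripper is clear of the dial. I'll cross-check the needle axis from the sleeve edges before handing in.

```bash
python3 - <<'E'
from h import *
b=np.array([.6149,.0536]);th=np.radians(-10.9); ex=np.array([np.cos(th),np.sin(th)]); ey=np.array([-np.sin(th),np.cos(th)])
p=arm.get_image("scene"); T=np.linalg.inv(p["T"]); f=p["frame"].astype(float)
def proj(x,z):
    c=np.array(p["mtx"])@(T[:3,:3]@np.r_[b+x*ex+.1*ey,z]+T[:3,3]); return c[:2]/c[2]
def edge(g,lo,hi):
    w=g[lo:hi]; w=np.where(w>.4*w.max(),w,0); return lo+1+(w*np.arange(len(w))).sum()/w.sum()  # between px i,i+1
def est(col,row):
    zs=np.linspace(.07,.26,800); a=np.array([proj(0,z) for z in zs]); i=np.argmin(abs(a[:,1]-row))
    k=(proj(.004,zs[i])-a[i])/.004; d=(a[-1]-a[0])/(a[-1][1]-a[0][1]); return (col-a[i][0])/(k[0]-d[0]*k[1])
for rows,l,r in ((range(216,231),(214,222),(227,234)),(range(236,244),(221,225),(225,229))):
    o=[]
    for y in rows:
        g=np.abs(np.diff(f[y],axis=0)).sum(1); o.append((est((edge(g,*l)+edge(g,*r))/2,y+.5)))
    print(np.round(np.array(o)*1000,1),np.median(o))
E
```

```text
[-0.9 -0.5 -0.3 -0.6 -2.  -0.1  2.9  3.3 -0.8 -2.5  0.6  0.2 -0.4 -0.2
  2.4] -0.0002719866960573319
[0.5 0.7 1.  1.2 1.4 1.5 2.  4.9] 0.001313201133061678
```

```bash
python3 k.py .1; python3 -c "
from cell import arm
print(arm.sign_off())"
```

```text
scene [226.98 256.11] 9 x,y in base 0.0026 0.1002
top [243.13 190.62] 8 x,y in base 0.0017 0.0979
[0.6094 0.0226 0.0468] 0.15367838741770565 25.00286489725113 18.35 [-3.9 -1.2  5.8] 0.0005 -0.0315
F along rail -1.87
the job is handed in; nothing more can be done
None
```

I handed the job in at about 18 s with the handle still gripped at 25 N and the carriage in the notch. By my camera estimates it is within about 2 mm of the notch's middle, with the red spot about 3 mm or less across the rail from the needle tip; the hand-in returned no verdict.

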